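# Pull the relay from the control panel

### The job

Shut the control panel down: push the projecting stop button in the middle of the station fully in and let it come up, then do the same with the big mushroom-headed master-off button; leave the flush start button alone. Then take out the clear-covered relay, not the grey timer with the dial: it sits so tightly that a straight pull only lifts the loose panel off the bench, so rock it from side to side, across its two rows of blades, back and forth a little higher each time until it frees, while the panel stays lying flat where it is. Finish while still holding the relay upright, a centimetre or two clear above its own socket, with the timer left plugged in and the things lying around undisturbed.

Things in the scene. Friction and masses are not known exactly. Their poses are not given: they have to be found in the camera images.
- panel: Loose control panel flat on 9 mm plywood (its underside is at height 9 mm): white steel plate 220 (x) by 340 mm (y), 3 mm thick, 2.3 kg in all. Origin: centre of the plate's underside; z up. Two black relay sockets at x 0, y -12 and +66; terminal strip at y 108 to 147, top at 45; duct at x 92 (26 wide), top at 39; grey button station at y -130, 150 (x) by 66 mm (y), top at 55 mm.
- socket_a (a point): Centre of the seat (top face, 32 mm in x by 38 in y) of the socket at panel y = -12 mm, 37.5 mm above the panel's underside; axes as the panel's. Two slots along y at x = +-10 mm, 6 mm wide, 15 deep, let a plugged-in relay lean 5 to 10 degrees either way about y, more as it comes up. The socket steps down 6.5 mm at x = +-16 and 9 more at +-27; ends at +-38 mm.
- socket_b (a point): The same for the like socket at panel y = +66 mm. In both, sprung contacts 3.5 mm below the seat pinch each of the relay's two blade rows with 13 to 20 N of friction each, at any depth, until that row has risen about 9 mm. A straight pull needs both at once and lifts the panel, whose edge rises at about 15 to 25 N; leaning the relay draws up one row at a time with little pull.
- relay: Plug-in relay: clear cover on a black base, 36 x 36 mm, 54 mm tall, 85 g, copper coil inside, flat top. In either socket. Origin: centre of its underside, which rests on the seat; z up, axes as the panel's. Two rows of flat blades at x = +-10 mm, 22 mm along y, 2 mm thick, reach 12 mm below the origin. Rock it about the panel's y; grip it across x (faces at +-18 mm), where fingers have room.
- timer: Plug-in timer in the other socket: grey box 36 x 36 x 56 mm with a round black dial, 20 mm across and 10 mm high, on top. Origin: centre of its underside. It stays plugged in.
- stop_top (a point): Centre of the top of the stop button: projecting black cap, 28 mm across, the middle one of the three, 71 mm above the panel's underside. Pressed downwards.
- stop_button (a joint): Stop button: 0 = up, 0.006 m = fully in; springs back. 1.5 N begins to move it, 5 N holds it fully in.
- master_top (a point): Centre of the top of the master-off button: black mushroom head, 40 mm across, at the panel's +x end of the station, 46 mm from the stop button, 83 mm above the panel's underside. Pressed downwards.
- master_button (a joint): Master-off button: 0 = up, 0.006 m = fully in; same spring.
- start_top (a point): Centre of the top of the start button: small black cap, 23 mm across, flush in a raised steel ring, at the panel's -x end of the station, 46 mm from the stop button, 61 mm above the panel's underside. Not to be pressed.
- start_button (a joint): Start button: 0 = up, 0.006 m = fully in.
- cutters: Side cutters lying on the plywood, 155 mm long, 15 mm high. Bystander. Origin: about mid-length, on the plywood.
- desolder_pump: Blue and silver desoldering pump lying on the plywood, 220 mm long, 27 mm high. Bystander. Origin: about mid-length, on the plywood.
- tub: Clear plastic tub, 90 mm across, 42 mm high. Bystander. Origin: centre of its underside.
- flux: Small amber bottle, 28 mm across, 75 mm high. Bystander. Origin: centre of its underside.
Not all that is in view belongs to the job. What is shaped like the relay but purple is not meant.

How it is judged:
By the outcome, as a careful person would: the job done as asked, in the order asked, and still so for the second after the job is handed in, while the arm keeps its last pose, push and grip.
It also fails if it takes over 51 s, if anything falls off the work surface, if the arm or the gripper's body presses on something with over 40 N, if the wrist force passes 120 N, or if a joint passes its speed limit or range.

### The arm

A 6-joint arm with a two-finger parallel gripper is mounted at the origin on the work surface. World frame = base frame: x ahead of the robot, y to its left, z up, the work surface at z = 0. Lengths are in m, angles in rad, forces in N, time in s.
With the tool pointing down it reaches from about 0.325 to 0.775 m from the base axis. Payload 5.5 kg.
Tool frame: the origin (TCP) lies at the very end of the fingers, on their centre line; the grasp point (between the pads) lies 19 mm behind it; z points along the fingers, y is the line along which they close (so a half turn about z gives the same grasp; the last joint's range is limited). The gripper opens to 85 mm and grips with 20 to 120 N. Pads are 22 mm wide; open, the fingers measure 114 mm over their backs; the gripper's body (76 mm by 85 mm) begins 54 mm behind the grasp point. The pads swing forward as they close: fully open they stand 13 mm farther back than shut.
Start: joints at [1.175, 0.091, 1.231, -0, 1.82, -0.057], TCP at [0.199, 0.566, 0.231] pointing down, gripper open.
Joint ranges: [-2.87, 2.87], [-0.86, 2.18], [0.17, 2.46], [-1.51, 4.65], [0.06, 2.69], [-2.65, 2.65]. Speed limits (rad/s): [2.57, 2.57, 3.01, 3.14, 3.14, 3.14].

### API

Orientations are given as a unit quaternion [w, x, y, z].
In Python, from cell import env, get_image gives the robot as it stands.
- The arm moves only by the tool step_arm, never from a script. Its argument "rows" is a list of rows, each a list of 7 numbers: the turn, a rotation vector about the tool's x, y, z in units of pi/4 rad (1.0 is pi/4 rad), then the shift along the tool's x, y, z in units of 0.12 m (1.0 is 0.12 m), then the opening, from -1 (shut) to 1 (fully open). A call has 1 to 8 rows; each row is the pose to reach, as a shift and turn from the pose commanded when the call began, along the tool's axes at that moment; what a row does not reach only later rows make up. A row lasts 1/10 s, in which the tool goes at most 50 mm and 8.59 degrees, less where a joint would pass 70% of its speed; a pose out of reach is approached as far as the arm can. A call with a number of a shift or a turn outside -1 to 1 is refused whole. A call with a gripper value outside its range is refused whole. The fingers move at their own pace and stop on an object; "newtons" is the grip in N (left out, the last holds). Time passes only in rows, so rows that repeat a pose let the fingers close. It gives the time, the measured TCP pose, the force, the opening and the grip force at its end, in the units of the state.
- env.state(): the state, without advancing time (a new reading comes with each control period).
- get_image(name): name is "side" or "top" or "wrist"; returns a dict with "frame" (480x640x3 uint8, blue, green, red), "mtx" (3x3 intrinsics, pixels), "camera_from_world" (4x4, takes a point from world to camera coordinates); the wrist camera has in their place "tool_from_camera" (4x4, takes a point from camera to tool coordinates, whose origin is the TCP and whose axes are the flange's). Camera axes: x right, y up, looking along -z (the intrinsics and any distortion apply to the point x, -y, -z); pixel columns grow to the right and rows downward; lengths in m; the calibration is good to about 2 mm. A picture is of the moment at which its call begins: read the wrist's pose just before it. There is no depth.
- env.close_job(): hands the job in; it is judged then, once.
The state is a dict: "t": time; "joints": joint angles; "joint_velocities": joint speeds; "tau": joint torques, N m; "tcp_pos": TCP position; "ee_rot": TCP orientation; "wrist_force": force on the tool from outside, world axes, zero at the start; "wrist_torque": the same for the moment, N m; "gripper_width": opening from 0.0 (shut) to 1.0 (fully open); "grasp_force": force on a finger pad.
Only numpy, scipy, OpenCV 4.12 (cv2) and the standard library are available. Lean on these libraries where they do the work, as an engineer would, in place of code of your own. Each camera call takes 0.05 s, during which the arm holds its last target. There are 200 camera calls.

## Working session

There is one attempt and no reset: what is moved stays moved. The work goes in short steps, Python scripts to look and compute and a tool call to move; the robot and the scene stay as the last step left them, time stands still between calls to the robot, and variables do not carry over. Pictures are saved under pics/ and viewed, at most 10 in all, crops included, and the job is handed in when it is done.

Besides the shell and the picture viewer there is one more tool, called after ">>>" as name(argument=value, ...) on one line, values as JSON. step_arm: Moves the arm, as the interface text tells. Shifts and turns lie within -1 to 1; 1 stands for 0.12 m of shift or pi/4 rad of turn. Its arguments: {"type":"object","properties":{"rows":{"type":"array","items":{"type":"array","items":{"type":"number","minimum":-1,"maximum":1}}},"newtons":{"type":"number"}},"required":["rows"]}

```bash
mkdir -p pics; ls; python3 - <<'E'
from cell import env,get_image
import cv2,pickle
d={}
for n in("top","side"):
    g=get_image(n); d[n]=g; cv2.imwrite(f"pics/{n}0.png",g["frame"]); print(n,g["mtx"],g["camera_from_world"],[k for k in g])
s=env.state();print(s)
pickle.dump(d,open("d.pkl","wb"))
E
```

```text
pics
top [[496.69994124   0.         327.54171366]
 [  0.         496.69994124 235.4280229 ]
 [  0.           0.           1.        ]] [[-9.58222731e-03 -9.99952876e-01 -1.55768683e-03  3.91086774e-02]
 [ 9.97917813e-01 -9.66206518e-03  6.37705487e-02 -4.80283558e-01]
 [-6.37825940e-02 -9.43379545e-04  9.97963371e-01 -1.07890533e+00]
 [ 0.00000000e+00  0.00000000e+00  0.00000000e+00  1.00000000e+00]] ['frame', 'mtx', 'camera_from_world']
side [[471.65051834   0.         313.22018548]
 [  0.         471.65051834 242.97631791]
 [  0.           0.           1.        ]] [[ 0.97303986 -0.22978477 -0.01980889 -0.46438291]
 [ 0.14329221  0.53500492  0.8326086  -0.16870729]
 [-0.18072293 -0.81299981  0.55350748 -0.79561231]
 [ 0.          0.          0.          1.        ]] ['frame', 'mtx', 'camera_from_world']
{'t': 0.1, 'joints': array([ 1.17532241e+00,  9.17661430e-02,  1.23181271e+00,  2.81037934e-06,
        1.81980514e+00, -5.67031401e-02]), 'joint_velocities': array([-0.00099589, -0.00080094, -0.00284388, -0.00134681,  0.00058822,
        0.00054311]), 'tau': array([ 2.47012591e-03, -4.60216677e+01, -4.19217360e+01, -7.51437074e-05,
        1.07335814e-02, -3.27467990e-05]), 'tcp_pos': array([0.19929536, 0.56564828, 0.2302477 ]), 'ee_rot': array([-2.02106575e-04,  1.68576159e-01,  9.85688225e-01, -8.72566689e-04]), 'wrist_force': array([ 0.98978556, -0.02808869, -0.53153885]), 'wrist_torque': array([ 0.02943769,  0.00495684, -0.03621314]), 'grasp_force': 0.0, 'gripper_width': 0.9966459954305141}
```

View pics/top0.png

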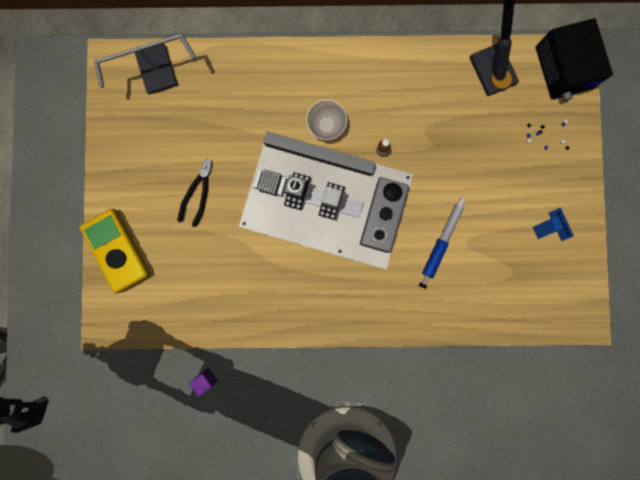

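View pics/side0.png

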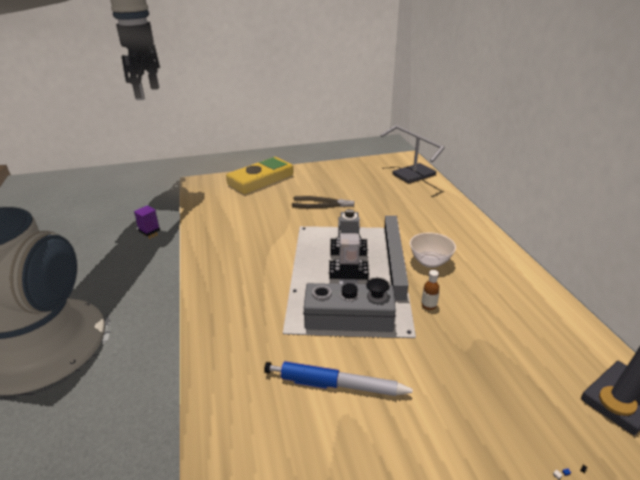

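Top view: the master-off mushroom is at about (393,190), stop at (386,213) and the start in its ring at (380,235). The item at (297,185) has a dial, so it should be the timer. The one at (331,197) should be the relay. The purple cube at (203,382) is not meant. I'll confirm this in an enlarged crop.

```bash
python3 - <<'E'
import pickle,cv2,numpy as np
d=pickle.load(open("d.pkl","rb"))
a=cv2.resize(d["top"]["frame"][125:275,235:415],None,fx=4.4,fy=4,interpolation=cv2.INTER_CUBIC)
a=cv2.resize(d["top"]["frame"][125:275,230:430],(800,600),interpolation=cv2.INTER_CUBIC)
b=cv2.resize(d["side"]["frame"][200:350,270:470],(800,600),interpolation=cv2.INTER_CUBIC)
cv2.imwrite("pics/ct.png",a);cv2.imwrite("pics/cs.png",b)
E
```

```text
(no output)
```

View pics/ct.png

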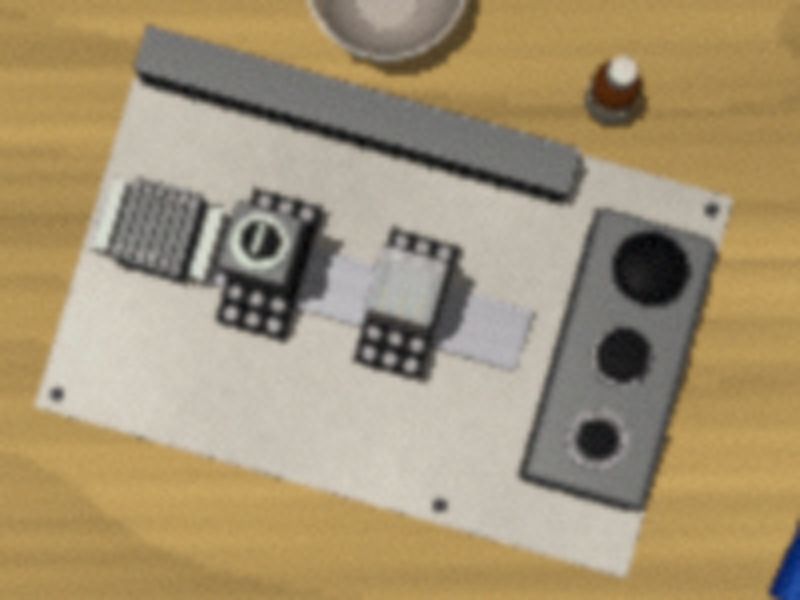

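View pics/cs.png

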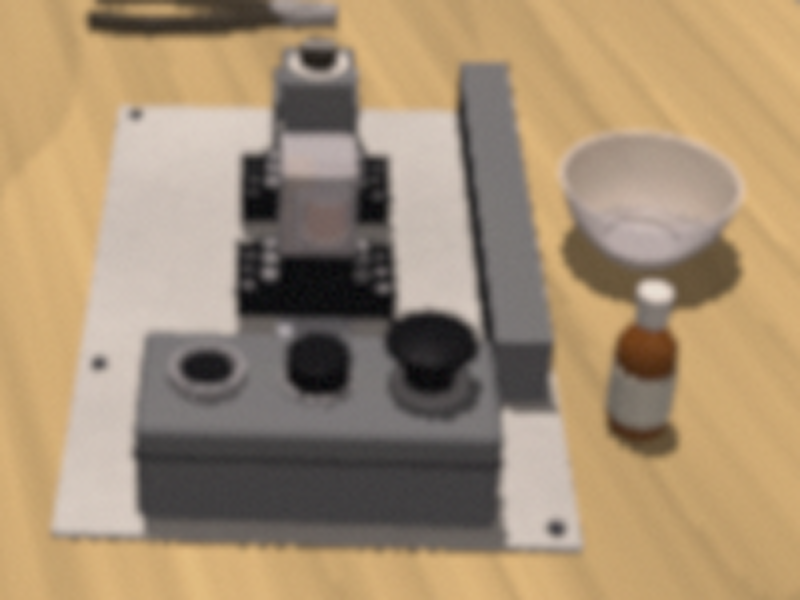

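The crops show that the clear-covered relay with the copper coil sits in socket_a, top crop (414,278). The dialled grey timer is in socket_b at (262,240). Stop is at (624,353), master at (652,267) and start at (597,440). Next I fit the panel pose.

```bash
cat >h.py <<'E'
import numpy as np
from scipy.spatial.transform import Rotation as R
def proj(g,P):
    c=g["camera_from_world"]; q=np.atleast_2d(P)@c[:3,:3].T+c[:3,3]
    K=g["mtx"]; return np.c_[K[0,0]*q[:,0]/-q[:,2]+K[0,2],K[1,1]*-q[:,1]/-q[:,2]+K[1,2]]
def tool(s):
    w,x,y,z=s["ee_rot"]; return R.from_quat([x,y,z,w])
def delta(s,p,yax=None,down=True):
    """units to go to TCP p, with tool z down and tool y along yax"""
    r=tool(s); sh=r.inv().apply(np.array(p)-s["tcp_pos"])/.12
    out=[0,0,0]
    if yax is not None:
        y=np.array(yax,float);y/=np.linalg.norm(y); best=None
        for sg in(1,-1):
            z=np.array([0,0,-1.]);Y=sg*y; M=np.c_[np.cross(Y,z),Y,z]
            v=(r.inv()*R.from_matrix(M)).as_rotvec()/(np.pi/4)
            if best is None or np.linalg.norm(v)<np.linalg.norm(best): best=v
        out=best
    return np.round(np.r_[out,sh],3)
E
python3 - <<'E'
from h import *
import pickle
from scipy.optimize import least_squares
d=pickle.load(open("d.pkl","rb"))
A=np.array([[-110,-170,3,627,577],[110,-170,3,733,200],[-110,170,3,37,405],[0,-130,71,624,353],[46,-130,83,652,267],[-46,-130,61,597,440],[0,-12,91.5,414,278]],float)
B=np.array([[-110,-170,3,53,533],[110,-170,3,580,548],[-110,170,3,120,107],[0,-130,71,319,355],[46,-130,83,432,335],[-46,-130,61,205,366],[0,-12,91.5,320,152]],float)
def px(a,o): return (a+.5)/4-.5+np.array(o)
def W(p,P): 
    P=P/1000+[0,0,.009]; return R.from_euler('z',p[2]).apply(P)+[p[0],p[1],0]
def res(p): return np.r_[(proj(d["top"],W(p,A[:,:3]))-px(A[:,3:],(230,125))),(proj(d["side"],W(p,B[:,:3]))-px(B[:,3:],(270,200)))]
r=least_squares(lambda p:res(p).ravel(),[.55,.03,-.25],loss='soft_l1')
p=r.x;print(p,np.degrees(p[2]));print(res(p).round(1))
np.save("p.npy",p)
for n,q in dict(stop=[0,-130,71],master=[46,-130,83],seat=[0,-12,37.5],top=[0,-12,91.5]).items(): print(n,W(p,np.array(q,float)).round(4))
from cell import env
s=env.state()
xa=R.from_euler('z',p[2]).apply([1,0,0]);print(xa, R.from_quat(np.roll(s["ee_rot"],-1)).as_matrix().round(3))
print(delta(s,W(p,np.array([0,-130,171.]))),delta(s,W(p,np.array([0,-130,171.])),xa))
E
```

```text
[ 0.55828775  0.03781216 -0.29585288] -16.95112151670676
[[-0.7  1.1]
 [ 0.   0.3]
 [-0.9  0.6]
 [-0.1  0.9]
 [-0.3  0.5]
 [ 0.1  0.7]
 [-2.   2.4]
 [-0.1  0.4]
 [ 1.7  0.8]
 [ 0.8 -0. ]
 [ 0.5 -0.5]
 [ 0.9 -0.5]
 [ 1.1  0.8]
 [ 0.5  0.7]]
stop [ 0.5204 -0.0865  0.08  ]
master [ 0.5644 -0.1     0.092 ]
seat [0.5548 0.0263 0.0465]
top [0.5548 0.0263 0.1005]
[ 0.95655383 -0.29155578  0.        ] [[-0.943  0.332 -0.001]
 [ 0.332  0.943 -0.002]
 [ 0.    -0.002 -1.   ]]
[ 0.     0.     0.    -4.33  -4.236  0.426] [-2.000e-03  2.000e-03  1.945e+00 -4.330e+00 -4.236e+00  4.260e-01]
```

>>> step_arm(rows=[[0,0,0,-1,-1,0,-1],[0,0,0,-1,-1,0,-1],[0,0,0,-1,-1,0,-1],[0,0,0,-1,-1,0,-1]])

```text
t: 0.5
tcp_pos: [0.274, 0.4098, 0.2312]
ee_rot: [0.0, 0.17, 0.985, -0.0]
wrist_force: [-0.1, 0.5, 1.1]
gripper_width: 0.33
grasp_force: 0.0
```

>>> step_arm(rows=[[0,0,0,-1,-1,0,-1],[0,0,0,-1,-1,0,-1],[0,0,0,-1,-1,0,-1],[0,0,0,-1,-1,0,-1]])

```text
t: 0.9
tcp_pos: [0.3471, 0.2566, 0.2311]
ee_rot: [0.0, 0.17, 0.985, -0.001]
wrist_force: [1.2, 0.1, -0.0]
gripper_width: 0.005
grasp_force: 0.0
```

>>> step_arm(rows=[[0,0,0,-1,-1,0,-1],[0,0,0,-1,-1,0,-1],[0,0,0,-1,-1,0,-1],[0,0,0,-1,-1,0,-1]])

```text
t: 1.3
tcp_pos: [0.4201, 0.1032, 0.2307]
ee_rot: [-0.0, 0.171, 0.985, -0.001]
wrist_force: [-0.5, 0.7, 0.9]
gripper_width: 0.001
grasp_force: 0.0
```

>>> step_arm(rows=[[0,0,0,-1,-1,0,-1],[0,0,0,-1,-1,0,-1],[0,0,0,-1,-1,0,-1],[0,0,0,-1,-1,0,-1]])

```text
t: 1.7
tcp_pos: [0.4933, -0.0501, 0.2301]
ee_rot: [-0.001, 0.17, 0.985, -0.001]
wrist_force: [0.2, 0.7, -0.2]
gripper_width: 0.001
grasp_force: 0.0
```

>>> step_arm(rows=[[0,0,1,-0.33,-0.236,0,-1],[0,0,1,-0.33,-0.236,0,-1],[0,0,1,-0.33,-0.236,0,-1],[0,0,1,-0.33,-0.236,0,-1],[0,0,1,-0.33,-0.236,0,-1],[0,0,1,-0.33,-0.236,0,-1]])

```text
t: 2.3
tcp_pos: [0.5204, -0.0863, 0.2306]
ee_rot: [-0.001, 0.535, 0.845, -0.0]
wrist_force: [-0.5, 0.3, 1.1]
gripper_width: 0.004
grasp_force: 0.0
```

>>> step_arm(rows=[[0,0,0.945,0,0,0,-1],[0,0,0.945,0,0,0,-1],[0,0,0.945,0,0,0,-1],[0,0,0.945,0,0,0,-1],[0,0,0.945,0,0,0,-1],[0,0,0.945,0,0,0,-1],[0,0,0.945,0,0,0,-1]])

```text
t: 3.0
tcp_pos: [0.5204, -0.0862, 0.2309]
ee_rot: [-0.0, 0.802, 0.597, -0.0]
wrist_force: [0.1, -0.4, -0.1]
gripper_width: -0.003
grasp_force: 0.0
```

```bash
python3 - <<'E'
from h import *
from cell import env,get_image
import cv2
s=env.state();g=get_image("wrist");cv2.imwrite("pics/w1.png",g["frame"])
p=np.load("p.npy");rz=R.from_euler('z',p[2]);W=lambda q:rz.apply(np.array(q)/1000)+[p[0],p[1],.009]
print(s["t"],s["tcp_pos"],s["joints"].round(2),s["wrist_force"],s["gripper_width"])
print(delta(s,W([0,-130,171.]),rz.apply([1,0,0])))
K=g["mtx"];T=g["tool_from_camera"];print(T.round(3))
for q in([0,-130,71.],[46,-130,83],[-46,-130,61],[18,-30,91.5],[-18,-30,91.5],[18,6,91.5],[-18,6,91.5],[16,-31,37.5],[-16,-31,37.5]):
    x=tool(s).inv().apply(W(q)-s["tcp_pos"]);c=T[:3,:3].T@(x-T[:3,3]);print(q,K[0,0]*c[0]/-c[2]+K[0,2],K[1,1]*c[1]/c[2]+K[1,2])
import pickle;pickle.dump((s,g),open("w1.pkl","wb"))
E
```

```text
3.0 [ 0.52042252 -0.08617654  0.23091986] [-0.23 -0.1   1.43  0.    1.82  0.06] [ 0.13009449 -0.35161817 -0.11798597] -0.0025619360680606464
[-0.001  0.     0.005 -0.003  0.001  0.424]
[[-0.001  0.96   0.281  0.071]
 [ 1.     0.001 -0.001 -0.001]
 [-0.001  0.281 -0.96  -0.142]
 [ 0.     0.     0.     1.   ]]
[0, -130, 71.0] 320.50408853587925 226.27119793463945
[46, -130, 83] 376.01002704569123 229.88956697021337
[-46, -130, 61] 268.75030620205683 223.43196668945805
[18, -30, 91.5] 345.96751069585855 99.08898068594567
[-18, -30, 91.5] 296.35689773141166 98.90895023445606
[18, 6, 91.5] 347.23843704049204 43.5798096782095
[-18, 6, 91.5] 295.56996651994905 43.38210829038931
[16, -31, 37.5] 339.14985222662534 107.15679063810515
[-16, -31, 37.5] 302.56004475919804 107.0250642755463
```

View pics/w1.png

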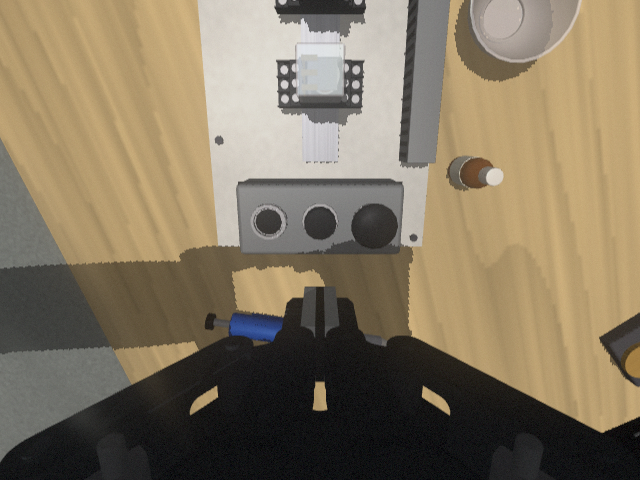

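The wrist view shows stop at (320,222), master at (375,226), start at (269,221) and the relay top at (320,70). The fit agrees to within 2–3 mm along panel y, so I shift +2 mm that way. Now the stop button.

>>> step_arm(rows=[[0,0,0.005,0.015,0,1,-1],[0,0,0.005,0.015,0,1,-1],[0,0,0.005,0.015,0,1,-1],[0,0,0.005,0.015,0,1,-1]])

```text
t: 3.45
tcp_pos: [0.5186, -0.0839, 0.1065]
ee_rot: [-0.003, 0.804, 0.595, -0.003]
wrist_force: [-0.1, 0.3, 0.1]
gripper_width: 0.002
grasp_force: 0.0
```

>>> step_arm(rows=[[0,0,0,0,0,0.23,-1],[0,0,0,0,0,0.26,-1],[0,0,0,0,0,0.29,-1],[0,0,0,0,0,0.29,-1]])

```text
t: 3.85
tcp_pos: [0.5216, -0.0846, 0.0783]
ee_rot: [0.001, 0.805, 0.594, 0.001]
wrist_force: [-1.3, -0.1, 3.0]
gripper_width: -0.005
grasp_force: 1.2
```

>>> step_arm(rows=[[0,0,0,0,0,0.02,-1],[0,0,0,0,0,0.04,-1],[0,0,0,0,0,0.04,-1]])

```text
t: 4.15
tcp_pos: [0.522, -0.0847, 0.074]
ee_rot: [0.001, 0.805, 0.594, 0.001]
wrist_force: [-2.5, 1.0, 8.4]
gripper_width: -0.001
grasp_force: 4.7
```

>>> step_arm(rows=[[0,0,0,0,0,0.015,-1],[0,0,0,0,0,0.015,-1]])

```text
t: 4.35
tcp_pos: [0.5221, -0.0848, 0.0738]
ee_rot: [0.002, 0.805, 0.594, 0.001]
wrist_force: [-6.2, 1.3, 16.6]
gripper_width: -0.001
grasp_force: 8.4
```

>>> step_arm(rows=[[0,0,0,0,0,-0.2,-1],[0,0,0,0,0,-0.4,-1],[0,0,0,0,0,-0.4,-1]])

```text
t: 4.65
tcp_pos: [0.5231, -0.085, 0.1221]
ee_rot: [0.003, 0.805, 0.594, 0.002]
wrist_force: [0.8, -0.3, 0.5]
gripper_width: 0.002
grasp_force: 0.0
```

>>> step_arm(rows=[[0,0,0,0,0.383,0,-1],[0,0,0,0,0.383,0,-1],[0,0,0,0,0.383,0,-1]])

```text
t: 4.95
tcp_pos: [0.5647, -0.0981, 0.1154]
ee_rot: [-0.001, 0.805, 0.594, -0.001]
wrist_force: [-0.7, 1.0, 0.2]
gripper_width: 0.0
grasp_force: 0.0
```

```bash
python3 - <<'E'
from h import *
from cell import env
s=env.state()
p=np.load("p.npy");rz=R.from_euler('z',p[2]);W=lambda q:rz.apply(np.array(q)/1000)+[p[0],p[1],.009]
print(s["t"],s["tcp_pos"],s["wrist_force"]);print(delta(s,W([46,-128,83.]),rz.apply([1,0,0])))
E
```

```text
4.95 [ 0.56467883 -0.09810718  0.11538432] [-0.7458076   1.01360048  0.22578185]
[-0.005  0.    -0.005  0.001  0.003  0.195]
```

>>> step_arm(rows=[[0,0,0,0,0,0.2,-1],[0,0,0,0,0,0.25,-1],[0,0,0,0,0,0.265,-1],[0,0,0,0,0,0.275,-1],[0,0,0,0,0,0.275,-1],[0,0,0,0,0,0.275,-1]])

```text
t: 5.55
tcp_pos: [0.565, -0.098, 0.086]
ee_rot: [0.0, 0.805, 0.594, 0.0]
wrist_force: [-4.4, 2.3, 6.0]
gripper_width: -0.0
grasp_force: 2.9
```

>>> step_arm(rows=[[0,0,0,0,0,0.02,-1],[0,0,0,0,0,0.02,-1]])

```text
t: 5.75
tcp_pos: [0.5652, -0.0981, 0.0859]
ee_rot: [0.001, 0.805, 0.594, 0.001]
wrist_force: [-8.6, 2.3, 17.2]
gripper_width: 0.003
grasp_force: 8.2
```

>>> step_arm(rows=[[0,0,0,0,0,-0.3,-1],[0,0,0,0,0,-0.9,-1],[0,0,0,0,0,-0.9,1],[0,0,0,0,0,-0.9,1]])

```text
t: 6.15
tcp_pos: [0.567, -0.0986, 0.1959]
ee_rot: [0.004, 0.805, 0.594, 0.003]
wrist_force: [-0.2, -0.2, -0.3]
gripper_width: 0.331
grasp_force: 0.0
```

```bash
python3 - <<'E'
from h import *
from cell import env
s=env.state()
p=np.load("p.npy");rz=R.from_euler('z',p[2]);W=lambda q:rz.apply(np.array(q)/1000)+[p[0],p[1],.009]
print(s["t"],s["tcp_pos"],s["wrist_force"]);print(delta(s,W([0,-10,170.]),rz.apply([1,0,0])))
E
```

```text
6.15 [ 0.56704022 -0.09858413  0.19585003] [-0.16774075 -0.21484895 -0.26471669]
[ 0.012 -0.001 -0.005  0.981 -0.406  0.137]
```

>>> step_arm(rows=[[0,0,0,0.98,-0.385,0,1],[0,0,0,0.98,-0.385,0,1],[0,0,0,0.98,-0.385,0,1],[0,0,0,0.98,-0.385,0,1],[0,0,0,0.98,-0.385,0,1]])

```text
t: 6.65
tcp_pos: [0.5553, 0.0282, 0.1891]
ee_rot: [-0.0, 0.804, 0.594, -0.001]
wrist_force: [0.3, -0.2, 0.4]
gripper_width: 0.998
grasp_force: 0.0
```

```bash
python3 - <<'E'
from h import *
from cell import env,get_image
import cv2
s=env.state();g=get_image("wrist");t=get_image("side")
p=np.load("p.npy");rz=R.from_euler('z',p[2]);W=lambda q:rz.apply(np.array(q)/1000)+[p[0],p[1],.009]
print(s["t"],s["tcp_pos"],s["wrist_force"],s["gripper_width"]);print(delta(s,W([0,-10,170.]),rz.apply([1,0,0])))
K=g["mtx"];T=g["tool_from_camera"]
for q in([18,-30,91.5],[-18,-30,91.5],[18,6,91.5],[-18,6,91.5],[0,-130,71],[16,-31,37.5],[-16,-31,37.5]):
    x=tool(s).inv().apply(W(q)-s["tcp_pos"]);c=T[:3,:3].T@(x-T[:3,3]);print(q,K[0,0]*c[0]/-c[2]+K[0,2],K[1,1]*c[1]/c[2]+K[1,2])
f=g["frame"];cv2.imwrite("pics/w2.png",f)
E
```

```text
6.65 [0.55532869 0.02821341 0.18912698] [ 0.25253185 -0.21443664  0.37576225] 0.9984608858280253
[-0.002  0.001 -0.003  0.     0.     0.084]
[18, -30, 91.5] 346.315973214419 273.9931581021743
[-18, -30, 91.5] 295.39750442310987 274.1354616401627
[18, 6, 91.5] 347.29973845441975 224.4150726770608
[-18, 6, 91.5] 294.20430968415 224.57142278206805
[0, -130, 71] 321.0029771496108 375.7309836526546
[16, -31, 37.5] 339.32908775033127 251.7689234545518
[-16, -31, 37.5] 301.94093573542483 251.87592919908306
```

View pics/w2.png

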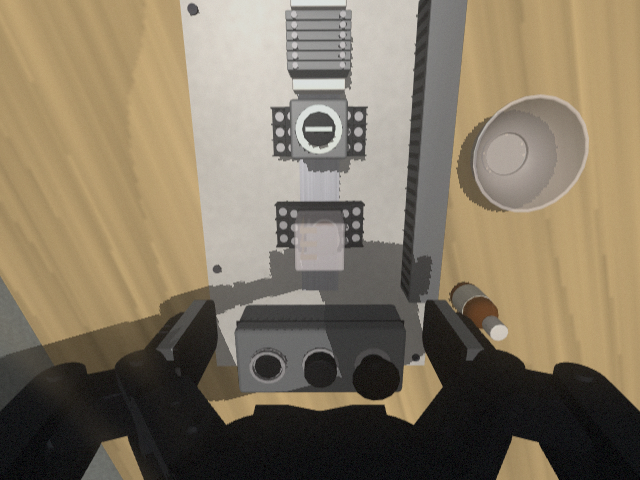

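The wrist view shows the relay top centred at (320,246), its socket at (320,225) and the timer with the dial at (319,128). That leaves me aligned within 1 mm in x. I descend and grip.

>>> step_arm(rows=[[0,0,0,0,0,0.4,0.6],[0,0,0,0,0,0.8,0.6],[0,0,0,0,0,1,0.6],[0,0,0,0,0,1,0.6]])

```text
t: 7.15
tcp_pos: [0.5525, 0.0266, 0.0649]
ee_rot: [-0.003, 0.805, 0.593, -0.004]
wrist_force: [-0.9, -0.4, -0.2]
gripper_width: 0.801
grasp_force: 0.0
```

>>> step_arm(rows=[[0,0,0,0,0,0.13,0.2],[0,0,0,0,0,0.13,0.1],[0,0,0,0,0,0.13,0.1],[0,0,0,0,0,0.13,0.1]], newtons=30)

```text
t: 7.55
tcp_pos: [0.5565, 0.0279, 0.0566]
ee_rot: [0.001, 0.805, 0.594, 0.001]
wrist_force: [0.3, 0.6, -0.1]
gripper_width: 0.549
grasp_force: 0.0
```

>>> step_arm(rows=[[0,0,0,0,0,0,-0.1],[0,0,0,0,0,0,-0.2],[0,0,0,0,0,0,-0.4],[0,0,0,0,0,0,-1]], newtons=30)

```text
t: 7.95
tcp_pos: [0.5554, 0.0283, 0.0562]
ee_rot: [-0.0, 0.805, 0.594, 0.0]
wrist_force: [-4.9, 0.5, 5.0]
gripper_width: 0.421
grasp_force: 31.9
```

>>> step_arm(rows=[[0,0,0,0,0,0,-1],[0,0,0,0,0,0,-1],[0,0,0,0,0,0,-1]], newtons=90)

```text
t: 8.25
tcp_pos: [0.5555, 0.0282, 0.0564]
ee_rot: [0.0, 0.805, 0.594, 0.0]
wrist_force: [-5.6, 0.2, 5.9]
gripper_width: 0.405
grasp_force: 91.5
```

>>> step_arm(rows=[[-0.033,0,0,0,-0.003,-0.002,-1],[-0.067,0,0,0,-0.006,-0.004,-1],[-0.1,0,0,0,-0.009,-0.006,-1],[-0.133,0,0,0,-0.012,-0.008,-1],[-0.133,0,0,0,-0.012,-0.008,-1]])

```text
t: 8.75
tcp_pos: [0.554, 0.0287, 0.0577]
ee_rot: [0.043, 0.803, 0.593, 0.032]
wrist_force: [-5.3, 0.1, 6.4]
gripper_width: 0.413
grasp_force: 91.6
```

```bash
cat >st.py <<'E'
from h import *
from cell import env
s=env.state();p=np.load("p.npy");rz=R.from_euler('z',p[2])
L=lambda v:rz.inv().apply(v).round(2)
r=rz.inv()*tool(s)
print(s["t"],"tcp rel seat mm",(rz.inv().apply(s["tcp_pos"]-[p[0],p[1],.0465])*1000+[0,12,0]).round(1),"F",L(s["wrist_force"]),"T",L(s["wrist_torque"]))
z=-r.as_matrix()[:,2];print("lean x deg",np.degrees(np.arcsin(z[0])).round(2),"y",np.degrees(np.arcsin(z[1])).round(2))
E
python3 st.py
```

```text
8.75 tcp rel seat mm [-1.5  2.  11.2] F [-5.11 -1.46  6.39] T [-0.19  0.88 -0.08]
lean x deg -6.09 y -0.0
```

```bash
cat >plan.py <<'E'
from h import *
d0=13.2
def P(f,h): f=np.radians(f);d=d0+h; return np.array([0,d*np.sin(f),-d*np.cos(f)])
def seg(f0,h0,f1,h1):
    ry=R.from_euler('x',f0,degrees=True)
    q=(ry.inv().apply(P(f1,h1)-P(f0,h0)))/120
    print((f0,h0),(f1,h1),"turn %.3f"%((f1-f0)/45),"y %.3f z %.3f"%(q[1],q[2]))
k=[(-6,1.05),(6,3.1),(-6.5,5.3),(7,7.6),(-8,10.2),(8,13),(0,16)]
for a,b in zip(k,k[1:]): seg(*a,*b)
E
python3 plan.py
```

```text
(-6, 1.05) (6, 3.1) turn 0.267 y 0.028 z -0.014
(6, 3.1) (-6.5, 5.3) turn -0.278 y -0.033 z -0.015
(-6.5, 5.3) (7, 7.6) turn 0.300 y 0.040 z -0.014
(7, 7.6) (-8, 10.2) turn -0.333 y -0.050 z -0.015
(-8, 10.2) (8, 13) turn 0.356 y 0.060 z -0.015
(8, 13) (0, 16) turn -0.178 y -0.034 z -0.023
```

>>> step_arm(rows=[[0.053,0,0,0,0.006,-0.003,-1],[0.107,0,0,0,0.011,-0.006,-1],[0.16,0,0,0,0.017,-0.008,-1],[0.213,0,0,0,0.022,-0.011,-1],[0.267,0,0,0,0.028,-0.014,-1],[0.267,0,0,0,0.028,-0.014,-1]])

```text
t: 9.35
tcp_pos: [0.557, 0.0277, 0.0578]
ee_rot: [-0.043, 0.804, 0.593, -0.032]
wrist_force: [-4.9, 1.4, 2.8]
gripper_width: 0.41
grasp_force: 91.5
```

```bash
python3 st.py
```

```text
9.35 tcp rel seat mm [ 1.7  2.  11.3] F [-5.07 -0.04  2.82] T [0.06 0.78 0.03]
lean x deg 6.19 y -0.04
```

>>> step_arm(rows=[[-0.056,0,0,0,-0.007,-0.007,-1],[-0.111,0,0,0,-0.013,-0.014,-1],[-0.167,0,0,0,-0.02,-0.021,-1],[-0.222,0,0,0,-0.026,-0.028,-1],[-0.278,0,0,0,-0.033,-0.035,-1],[-0.278,0,0,0,-0.033,-0.035,-1]])

```text
t: 9.95
tcp_pos: [0.5529, 0.0289, 0.0614]
ee_rot: [0.046, 0.803, 0.593, 0.034]
wrist_force: [1.9, 0.5, -7.9]
gripper_width: 0.411
grasp_force: 91.8
```

```bash
python3 st.py
```

```text
9.95 tcp rel seat mm [-2.5  1.9 14.9] F [ 1.66  0.99 -7.86] T [0.2  0.04 0.01]
lean x deg -6.53 y 0.03
```

>>> step_arm(rows=[[0.06,0,0,0,0.008,-0.003,-1],[0.12,0,0,0,0.016,-0.006,-1],[0.18,0,0,0,0.024,-0.009,-1],[0.24,0,0,0,0.032,-0.012,-1],[0.3,0,0,0,0.04,-0.014,-1],[0.3,0,0,0,0.04,-0.014,-1]])

```text
t: 10.55
tcp_pos: [0.5579, 0.0271, 0.0644]
ee_rot: [-0.051, 0.803, 0.592, -0.038]
wrist_force: [-5.5, 1.2, 0.5]
gripper_width: 0.408
grasp_force: 93.2
```

```bash
python3 st.py; python3 - <<'E'
from cell import get_image
import cv2
g=get_image("side")["frame"];cv2.imwrite("pics/s2.png",cv2.resize(g[150:350,260:500],(720,600),interpolation=cv2.INTER_CUBIC))
E
```

```text
10.55 tcp rel seat mm [ 2.8  1.7 17.9] F [-5.59 -0.46  0.51] T [0.04 1.07 0.02]
lean x deg 7.25 y -0.02
```

View pics/s2.png

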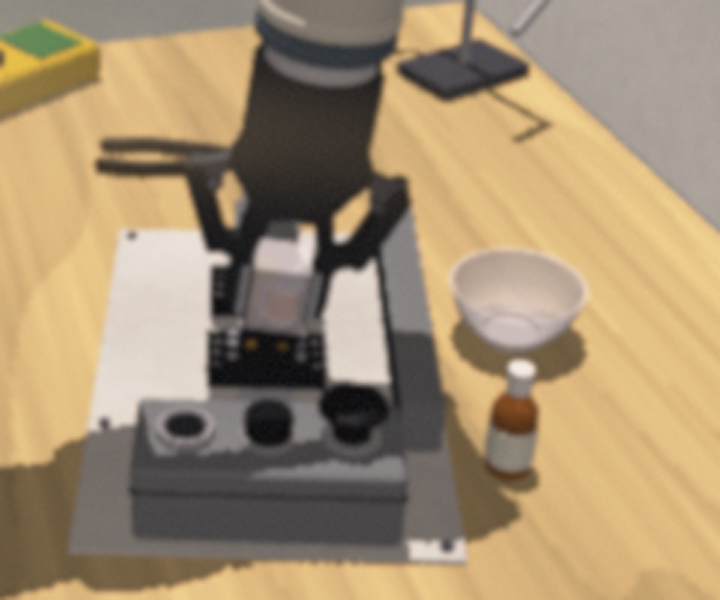

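The side view shows the relay leaning and raised, with two brass blades visible at (250,345) and (282,345). The panel is still flat. I keep rocking.

>>> step_arm(rows=[[-0.067,0,0,0,-0.01,-0.004,-1],[-0.133,0,0,0,-0.02,-0.008,-1],[-0.2,0,0,0,-0.03,-0.013,-1],[-0.267,0,0,0,-0.04,-0.017,-1],[-0.333,0,0,0,-0.05,-0.021,-1],[-0.333,0,0,0,-0.05,-0.021,-1]])

```text
t: 11.2
tcp_pos: [0.5526, 0.0291, 0.0689]
ee_rot: [0.057, 0.802, 0.592, 0.042]
wrist_force: [1.4, -0.4, -1.1]
gripper_width: 0.409
grasp_force: 93.1
```

```bash
python3 st.py
```

```text
11.2 tcp rel seat mm [-2.9  2.  22.4] F [ 1.42  0.05 -1.1 ] T [0.03 0.05 0.02]
lean x deg -8.15 y -0.0
```

>>> step_arm(rows=[[0.06,0,0,0,0.011,-0.005,-1],[0.12,0,0,0,0.022,-0.011,-1],[0.178,0,0,0,0.033,-0.016,-1],[0.178,0,0,0,0.033,-0.016,-1],[0.178,0,0,0,0.033,-0.016,-1]])

```text
t: 11.7
tcp_pos: [0.5568, 0.0274, 0.0703]
ee_rot: [0.0, 0.805, 0.594, -0.0]
wrist_force: [0.1, 0.6, -1.2]
gripper_width: 0.408
grasp_force: 93.1
```

```bash
python3 st.py
```

```text
11.7 tcp rel seat mm [ 1.6  1.6 23.8] F [-0.06  0.61 -1.22] T [ 0.04  0.03 -0.01]
lean x deg 0.0 y 0.0
```

>>> step_arm(rows=[[0,0,0,0,-0.004,-0.03,-1],[0,0,0,0,-0.008,-0.055,-1],[0,0,0,0,-0.008,-0.075,-1],[0,0,0,0,-0.008,-0.075,-1],[0,0,0,0,-0.008,-0.075,-1]])

```text
t: 12.2
tcp_pos: [0.5554, 0.0281, 0.0797]
ee_rot: [-0.0, 0.805, 0.594, 0.0]
wrist_force: [0.5, -0.2, -1.3]
gripper_width: 0.41
grasp_force: 93.1
```

```bash
python3 st.py; python3 - <<'E'
from cell import get_image
import cv2,numpy as np
g=get_image("side")["frame"];t=get_image("top")["frame"]
a=cv2.resize(g[180:340,280:450],(425,400),interpolation=cv2.INTER_CUBIC)
b=cv2.resize(t[110:290,230:400],(375,397),interpolation=cv2.INTER_CUBIC);b=cv2.copyMakeBorder(b,0,3,0,0,0)
cv2.imwrite("pics/s3.png",np.hstack([a,b]))
E
```

```text
12.2 tcp rel seat mm [ 0.1  1.9 33.2] F [ 0.53 -0.07 -1.29] T [-0.   -0.01  0.  ]
lean x deg 0.01 y -0.01
```

View pics/s3.png

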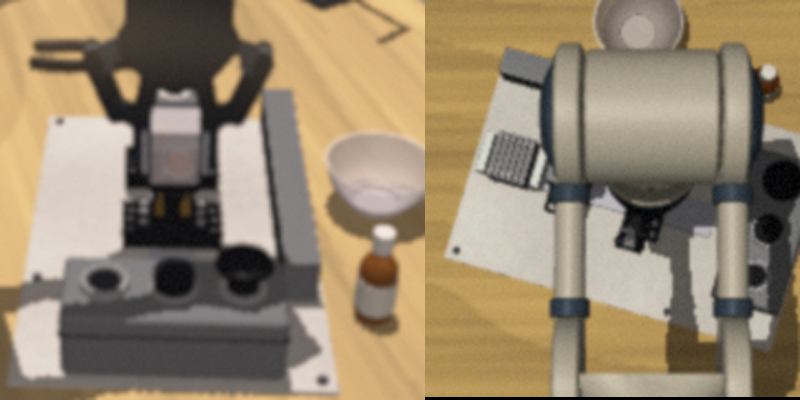

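```bash
python3 - <<'E'
from h import *
import pickle
d=pickle.load(open("d.pkl","rb"));p=np.load("p.npy");rz=R.from_euler('z',p[2]);W=lambda q:rz.apply(np.array(q,float)/1000)+[p[0],p[1],.009]
for h in(0,15,20,23,26):
    f=lambda q:((proj(d["side"],W(q))[0]-[280,180])*2.5).round(0)
    print(h,"underside",f([0,-28,37.5+h]),"tip",f([10,-21,25.5+h]),"topfront",f([0,-28,91.5+h]))
E
```

```text
0 underside [174. 218.] tip [187. 226.] topfront [175. 158.]
15 underside [174. 202.] tip [187. 210.] topfront [176. 140.]
20 underside [174. 196.] tip [187. 204.] topfront [176. 134.]
23 underside [174. 193.] tip [187. 201.] topfront [176. 131.]
26 underside [174. 190.] tip [188. 198.] topfront [176. 127.]
```

```bash
python3 - <<'E'
from cell import get_image
import cv2
g=get_image("side")["frame"]
cv2.imwrite("pics/s4.png",cv2.resize(g[205:285,310:390],(600,600),interpolation=cv2.INTER_CUBIC))
E
```

```text
(no output)
```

View pics/s4.png

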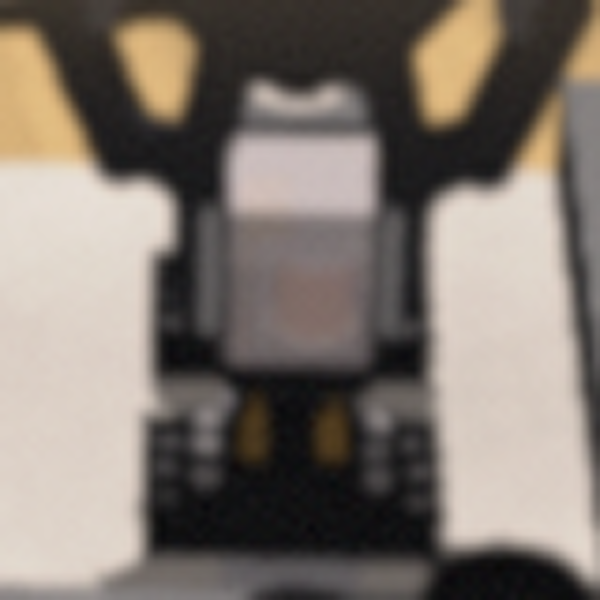

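The enlarged view shows the relay upright in the fingers, with its front top edge at (300,215), which puts it 20–23 mm above its seat. The blades, at (255,430) and (332,430), are out of the contacts, and the wrist carries only the relay's weight. The panel is flat, so I hand in.

```bash
python3 -c "
from cell import env
print(env.close_job())"
```

```text
the job is handed in; nothing more can be done
None
```

I pressed the stop button and then the master-off button fully in and let both come up, rocked the clear relay free, and handed in holding it upright about 2 cm above its socket; in the last pictures the panel lay flat and nothing else appeared moved.

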